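# Slide the two round sharpening stones home into their holder

## Task

Put the two round sharpening stones away in their holder: with the fingertips, push each stone across the top of the board until it drops over the rim into the round recess of its own size and lies flat on the bottom there. Only slide the stones, never lift them off the board, and leave the hatchet head and the tape measure where they are.

Things in the scene. Friction and masses are not known exactly. Their poses are not given: they have to be found in the camera images.
- holder: pale flat wooden board with dark end caps, fixed to the bench, 160 mm along its x (away from the robot, within 15 degrees), 240 mm along its y, 22 mm high. Origin: centre of the underside. Two round flat-bottomed recesses 8 mm deep are bored in the top's far half; on the plain near half the stones lie at the start, one towards each end, either at either end.
- large_cell (a point): centre of the mouth (level with the board's top) of the larger recess, 61 mm across, 8 mm deep, at x +35, y +60 mm in the holder's frame
- small_cell (a point): centre of the mouth (level with the board's top) of the smaller recess, 47 mm across, 8 mm deep, at x +35, y -60 mm in the holder's frame
- large_stone: the larger loose grey round flat stone, 56 mm across, 14 mm thick, about 90 g, lying flat on the board. Origin: centre of its underside, z up. Seated in its recess it stands 6 mm proud of the board. It is too large for the smaller recess.
- small_stone: the smaller loose grey round flat stone, 42 mm across, 14 mm thick, about 55 g, lying flat on the board. Origin: centre of its underside, z up. Seated in its recess it stands 6 mm proud of the board. It would also drop into the larger recess, which is wrong.
- hatchet_head: black hatchet head, 86 x 124 x 24 mm, lying on the bench to the left of the holder; loose, to be left alone. Origin: centre of its underside.
- tape_measure: yellow tape measure, 90 x 32 x 62 mm, standing on the bench to the right of the holder; loose, to be left alone. Origin: centre of its underside.
There are look-alikes about, which are no part of the job. What is shaped like the large_stone but green, orange or red is not meant.

How it is judged:
By the outcome, as a careful person would: the job done as asked, in the order asked, and still so for the second after the job is handed in, with the robot touching nothing.
It also fails if it takes over 54 s, if anything falls off the work surface, if the arm or the gripper's body presses on something with over 40 N, if the wrist force passes 120 N, or if a joint passes its speed limit or range.

## Robot

A 6-joint arm with a two-finger parallel gripper is mounted at the origin on a cart in front of the work surface, level with it; the furniture and walls round the work are solid. World frame = base frame: x ahead of the robot, y to its left, z up, the work surface at z = 0. Lengths are in mm, angles in degrees, forces in N, time in s.
With the tool pointing down it reaches from about 350 to 850 mm from the base axis. Payload 8.1 kg.
Tool frame: the origin (TCP) lies at the very end of the fingers, on their centre line; the grasp point (between the pads) lies 19 mm behind it; z points along the fingers, y is the line along which they close (so a half turn about z gives the same grasp; the last joint's range is limited). The gripper opens to 85 mm and grips with 20 to 120 N. Pads are 22 mm wide; open, the fingers measure 114 mm over their backs; the gripper's body (76 mm by 85 mm) begins 54 mm behind the grasp point. The pads swing forward as they close: fully open they stand 13 mm farther back than shut.
Start: joints at [61.627, 7.471, 85.268, -0, 87.261, -4.893], TCP at [239.035, 550.334, 231.292] pointing down, gripper open.
Joint ranges: [-169.43, 169.43], [-51.17, 129.36], [1.28, 143.12], [-76.62, 256.62], [0, 156.53], [-152.29, 152.29]. Speed limits (degrees/s): [136.94, 136.94, 159.86, 180, 180, 180].

## Interface

Orientations are given as [roll, pitch, yaw] about the fixed x, y, z axes, in that order (R = Rz(yaw) Ry(pitch) Rx(roll)).
In Python, from bench import sense, eyes, job, models gives the robot as it stands. The module is installed in compiled form; this text tells all that it offers.
- The arm moves only by the tool apply_moves, never from a script. Its argument "rows" is a list of rows, each a list of 6 numbers: the shift along the tool's x, y, z in mm, then the turn, a rotation vector about the tool's x, y, z in rad. In form: [[dx, dy, dz, rx, ry, rz], ...]. A call has exactly 5 rows; each row shifts and turns the commanded pose from where the row before left it, along the tool's axes as they then stand; what a row does not reach is not made up. A row lasts 1/8 s, in which the tool goes at most 62.5 mm and 10.7 degrees, less where a joint would pass 70% of its speed; a pose out of reach is approached as far as the arm can. A call is refused whole if a number of a shift passes 62.5 or a number of a turn 0.188, either way. A call with a gripper value outside its range is refused whole. "fingers" is the finger opening in mm, from 0 to 85.4, set as the call begins (left out, the last holds). The fingers move at their own pace and stop on an object; "grip_force" is the grip in N (left out, the last holds). Time passes only in rows, so rows that do not move let the fingers close, or fill a call up. It gives the time, the measured TCP pose, the force, the opening and the grip force at its end, in the units of the state.
- sense(): the state, without advancing time (a new reading comes with each control period).
- eyes.snapshot(name): name is "scene" or "top" or "wrist"; returns (picture, depth): 420x560x3 uint8, red, green, blue; 420x560 float32, mm along the optical axis (not along the pixel's ray), 0 where there is no reading.
- eyes.get_calibration(name): a dict with "intrinsics" (3x3 intrinsics, pixels), "R" (3x3) and "t" (3): a world point X has camera coordinates R X + t; the wrist camera has in their place "mount" (4x4, takes a point from camera to tool coordinates, whose origin is the TCP and whose axes are the flange's). Camera axes: x right, y down, z forward; pixel columns grow to the right and rows downward; lengths in mm; the calibration is good to about 2 mm. The wrist camera is an equidistant fisheye: a pixel r from the principal point sees the ray r / f radians off the axis. A picture is of the moment at which its call begins: read the wrist's pose just before it. get_calibration takes no time and is no camera call.
- job.hand_in(): hands the job in; it is judged then, once.
Trained networks look in the newest picture that a camera, given by its name, has taken for a name from the list of things; names that differ only in an ending like _2 or _b are one class to them, and where a whole thing is asked for, a point or a joint stands for the part that bears it (a point fixed in the world has none). Each returns a list of dicts, best first, with "confidence" (0 to 1); they miss things now and then, are a little off and sometimes report something else, mostly with a low value. They report only what shows in the picture. A call takes as long as a camera call. They do not tell look-alikes from the thing itself.
- models.boxes_of(name, camera): "xyz" ([x, y, z] in mm, in world coordinates, good to about 4 mm: the middle of the surface that is visible of it).
- models.cut_out(name, camera): "pixels" (420x560 bool, what is visible of it).
- models.place_of(name, camera): "xyz" ([x, y, z] in mm, in world coordinates, good to about 4 mm: a listed point, or the origin of a listed thing).
The state is a dict: "time": time; "joint_pos": joint angles; "qd": joint speeds; "joint_efforts": joint torques, N m; "tool_pos": TCP position; "tcp_rot": TCP orientation; "ft_force": force on the tool from outside, world axes, zero at the start; "wrist_torque": the same for the moment, N m; "finger_gap": finger opening in mm; "grip_force": force on a finger pad.
Only numpy, scipy, OpenCV 4.12 (cv2) and the standard library are available. Lean on these libraries where they do the work, as an engineer would, in place of code of your own. Each camera call takes 0.05 s, during which the arm holds its last target. There are 200 camera calls.

## Working session

There is one attempt and no reset: what is moved stays moved. The work goes in short steps, Python scripts to look and compute and a tool call to move; the robot and the scene stay as the last step left them, time stands still between calls to the robot, and variables do not carry over. Pictures are saved under pics/ and viewed, at most 10 in all, crops included, and the job is handed in when it is done.

Besides the shell and the picture viewer there is one more tool, called in YAML: its name, and indented under it one key for each argument. apply_moves: Moves the arm, as the interface text tells. Its arguments: {"type":"object","properties":{"rows":{"type":"array"},"fingers":{"type":"number"},"grip_force":{"type":"number"}},"required":["rows"]}

```bash
mkdir -p pics; python3 - <<'E'
from bench import sense,eyes,models
import cv2,numpy as np
s=sense();print(s['time'],s['tool_pos'],s['tcp_rot'],s['finger_gap'])
for c in('top','scene'):
    p,d=eyes.snapshot(c);cv2.imwrite(f'pics/{c}0.png',p[:,:,::-1])
    k=eyes.get_calibration(c);K=k['intrinsics']
    for n in('large_stone','small_stone','large_cell','small_cell','holder'):
        for r in models.place_of(n,c)[:4]:
            X=np.array(r['xyz']);q=K@(np.array(k['R'])@X+k['t']);print(c,n,round(r['confidence'],2),X.round(1),(q[:2]/q[2]).round())
E
```

```text
0.0 [238.78284236 549.82023535 230.2669592 ] [-1.79894010e+02 -8.19496919e-03  1.56516534e+02] 85.71228489509876
top large_stone 0.97 [ 6.775e+02 -3.408e+02 -1.000e-01] [369. 145.]
top large_stone 0.86 [ 4.607e+02 -2.300e+02  4.000e-01] [335. 241.]
top large_stone 0.73 [ 4.821e+02 -1.032e+02  2.000e-01] [275. 238.]
top large_stone 0.71 [ 666.3 -215.4   24.1] [316. 151.]
top small_stone 0.74 [ 591.7 -110.5   18.5] [273. 187.]
top small_stone 0.6 [628.5 165.6  -4. ] [149. 189.]
top large_cell 0.95 [657.6 -97.8  23.4] [264. 160.]
top small_cell 0.61 [ 667.6 -214.8   24.5] [316. 150.]
top holder 0.75 [ 627.5 -158.    -1.8] [292. 174.]
scene large_stone 0.88 [ 482.7 -108.4    1.6] [267. 235.]
scene large_stone 0.87 [ 6.795e+02 -3.438e+02 -1.000e-01] [400. 281.]
scene large_stone 0.59 [ 456.7 -228.8    1.6] [277. 273.]
scene large_stone 0.58 [ 589.4 -217.1   23.3] [331. 245.]
scene small_stone 0.57 [ 593.1 -115.    19. ] [311. 219.]
scene large_cell 0.87 [660.5 -97.1  20.2] [333. 208.]
scene large_cell 0.48 [ 5.850e+02 -4.092e+02  3.000e-01] [380. 321.]
scene small_cell 0.92 [ 663.4 -217.7   18.5] [360. 238.]
scene small_cell 0.55 [ 593.2 -113.8   21.1] [311. 218.]
scene holder 0.69 [ 630.2 -161.5   -1. ] [334. 233.]
```

View pics/top0.png

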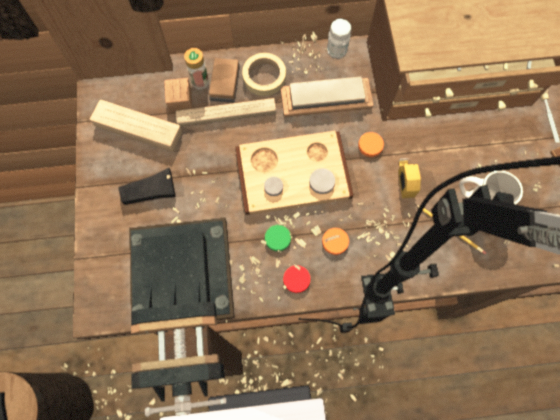

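View pics/scene0.png

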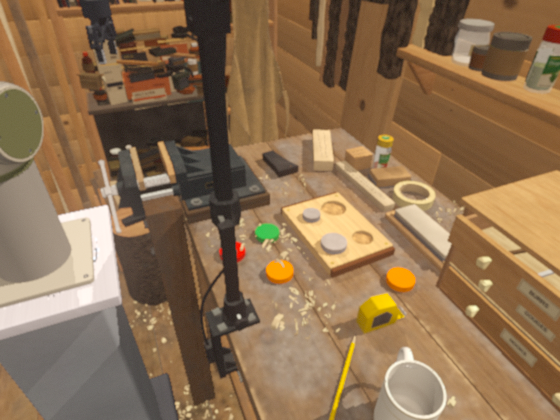

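The top and scene views agree. The small stone is at top px (273,187), about (592,-113), at the large-cell end. The large stone is at (322,181), about (588,-217). The large recess is at (264,160) and the small one at (316,150). The green, red and orange discs are look-alikes. The straight diagonals don't clash if the small stone goes first. Next I'll check heights along the approach.

```bash
cat > h.py <<'E'
from bench import sense,eyes,models
import cv2,numpy as np
def cloud(c):
    p,d=eyes.snapshot(c);k=eyes.get_calibration(c);K=np.array(k['intrinsics']);R=np.array(k['R']);t=np.array(k['t'])
    v,u=np.mgrid[:420,:560];C=np.stack([(u-K[0,2])/K[0,0]*d,(v-K[1,2])/K[1,1]*d,d],-1)
    W=(C-t)@R; W[d==0]=np.nan
    return p,W
E
python3 - <<'E'
from h import *
from bench import eyes
print({k:np.array(v).round(2).tolist() for k,v in eyes.get_calibration('wrist').items()})
a=np.concatenate([cloud(c)[1].reshape(-1,3) for c in('top','scene')]);a=a[~np.isnan(a[:,0])]
print('     y:',list(range(600,-500,-100)))
for x in range(150,900,50):
    r=[]
    for y in range(600,-500,-100):
        m=(abs(a[:,0]-x)<25)&(abs(a[:,1]-y)<50);r.append(int(np.percentile(a[m,2],99)) if m.sum()>3 else -999)
    print(x,r)
E
```

```text
{'intrinsics': [[325.19, 0.0, 277.92], [0.0, 325.19, 210.62], [0.0, 0.0, 1.0]], 'mount': [[-0.0, -0.96, -0.29, 74.97], [1.0, -0.0, -0.0, -0.05], [0.0, -0.29, 0.96, -142.31], [0.0, 0.0, 0.0, 1.0]]}
     y: [600, 500, 400, 300, 200, 100, 0, -100, -200, -300, -400]
150 [-477, -900, -913, -919, 128, 128, 22, 3, 1, -917, -917]
200 [-474, 402, -909, -919, 142, 144, 142, -889, -913, -906, -918]
250 [342, 403, -923, -924, 147, 146, 145, -918, -913, 702, -916]
300 [324, 370, -922, 3, 148, 149, 147, 2, 2, 741, 252]
350 [-916, -918, -916, 5, 145, 148, 143, 16, 10, 673, 259]
400 [-919, -916, -918, 4, 108, 113, 107, 19, 15, 24, 22]
450 [-922, -924, -930, 4, 108, 109, 107, 21, 29, 18, 21]
500 [-999, -999, -999, 4, 106, 108, 105, 17, 17, 20, 8]
550 [-999, -999, -999, 4, 34, 36, 35, 35, 37, 23, 62]
600 [-999, -999, -999, 4, 27, 26, 22, 39, 39, 24, 61]
650 [-999, -999, -999, 4, 27, 27, 23, 25, 26, 24, 15]
700 [-999, -999, -999, 4, 4, 35, 23, 26, 25, 24, 200]
750 [-999, -999, -999, 4, 37, 37, 4, 4, 15, 15, 218]
800 [-999, -999, -999, 37, 38, 47, 24, 23, 40, 40, 219]
850 [-999, -999, -999, 36, 35, 48, 104, 27, 39, 39, 219]
```

apply_moves:
  rows:
    - [-42,-34,0,0,0,0]
    - [-42,-34,0,0,0,0]
    - [-42,-34,0,0,0,0]
    - [-42,-34,0,0,0,0]
    - [-42,-34,0,0,0,0]
  fingers: 26

```text
time: 1.32
tool_pos: [364.5, 309.3, 231.5]
tcp_rot: [180.0, 0.0, 156.5]
ft_force: [1.2, 0.0, 0.2]
finger_gap: 26.2
grip_force: 0.0
```

apply_moves:
  rows:
    - [-42,-34,0,0,0,0]
    - [-42,-34,0,0,0,0]
    - [-42,-34,0,0,0,0]
    - [-42,-34,0,0,0,0]
    - [-42,-34,0,0,0,0]

```text
time: 1.95
tool_pos: [489.5, 69.4, 231.6]
tcp_rot: [180.0, 0.0, 156.5]
ft_force: [0.7, 0.2, 0.1]
finger_gap: 26.1
grip_force: 0.0
```

apply_moves:
  rows:
    - [-42,-34,0,0,0,0]
    - [-42,-34,0,0,0,0]
    - [-42,-34,0,0,0,0]
    - [-42,-34,0,0,0,0]
    - [-42,-34,0,0,0,0]

```text
time: 2.58
tool_pos: [614.4, -170.2, 231.4]
tcp_rot: [180.0, 0.0, 156.5]
ft_force: [1.1, -0.0, 0.3]
finger_gap: 26.4
grip_force: 0.0
```

apply_moves:
  rows:
    - [0,0,10,0,0,0.11]
    - [0,0,10,0,0,0.11]
    - [0,0,10,0,0,0.11]
    - [0,0,10,0,0,0.11]
    - [0,0,0,0,0,0.11]

```text
time: 3.2
tool_pos: [613.0, -168.3, 189.9]
tcp_rot: [-179.9, -0.1, 124.8]
ft_force: [-0.1, -0.0, 0.4]
finger_gap: 25.8
grip_force: 0.0
```

```bash
cat >> h.py <<'E'
from scipy.spatial.transform import Rotation as Ro
def wrist():
    s=sense();p,d=eyes.snapshot('wrist')
    k=eyes.get_calibration('wrist');K=np.array(k['intrinsics']);M=np.array(k['mount'])
    T=np.eye(4);T[:3,:3]=Ro.from_euler('xyz',s['tcp_rot'],degrees=True).as_matrix();T[:3,3]=s['tool_pos']
    return s,p,d,K,T@M
def proj(X,K,T):
    C=(np.asarray(X,float)-T[:3,3])@T[:3,:3];r=np.hypot(C[...,0],C[...,1]);th=np.arctan2(r,C[...,2])
    return np.stack([K[0,2]+K[0,0]*th*C[...,0]/r,K[1,2]+K[1,1]*th*C[...,1]/r],-1).astype(np.float32)
def ortho(p,K,T,z,x0=530,x1=730,y0=-300,y1=-20,res=2.5):
    # row down = -x, col right = -y
    X,Y=np.meshgrid(np.arange(x1,x0,-1/res),np.arange(y1,y0,-1/res),indexing='ij')
    m=proj(np.stack([X,Y,np.full_like(X,z)],-1),K,T)
    return cv2.remap(p,m[...,0],m[...,1],cv2.INTER_LINEAR)
E
python3 - <<'E'
from h import *
s,p,d,K,T=wrist()
for n in('large_stone','small_stone','large_cell','small_cell','holder'):
    for r in models.place_of(n,'wrist')[:3]: print(n,round(r['confidence'],2),np.round(r['xyz'],1))
o=ortho(p,K,T,22)
for i in range(540,730,20): cv2.line(o,(0,int((730-i)*2.5)),(6 if i%100 else 20,int((730-i)*2.5)),(255,0,0),1)
for i in range(-280,-20,20): cv2.line(o,(int((-20-i)*2.5),0),(int((-20-i)*2.5),6 if i%100 else 20),(255,0,0),1)
cv2.imwrite('pics/w1.png',o[:,:,::-1]);cv2.imwrite('pics/w1raw.png',p[:,:,::-1])
E
```

```text
large_stone 0.91 [ 680.9 -342.6    3.4]
large_stone 0.76 [ 461.  -231.2    1.1]
large_stone 0.75 [ 385.6 -137.6   -5.7]
small_stone 0.64 [ 593.7 -109.4   22.1]
large_cell 0.56 [661.1 -95.8  21.4]
small_cell 0.66 [ 664.8 -216.6   24.6]
holder 0.9 [ 627.7 -163.5   -1.2]
```

View pics/w1.png

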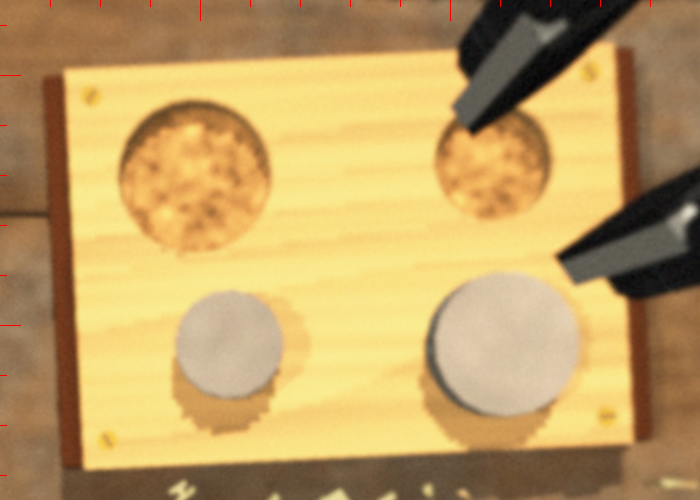

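The rectified wrist view shows the large recess at px (195,176), which is world (660,-98), and the small recess at (493,161), which is (665.6,-217). The small stone is at (230,344), or (591,-112) once corrected for height. The large stone is at (507,344), or (591,-218). Recess spacing and radii match the given sizes. I'll move in behind the small stone and go down.

apply_moves:
  rows:
    - [50,7.5,0,0,0,0]
    - [50,7.5,0,0,0,0]
    - [0,0,40,0,0,0]
    - [0,0,40,0,0,0]
    - [0,0,40,0,0,0]

```text
time: 4.12
tool_pos: [568.9, -77.8, 70.8]
tcp_rot: [179.9, 0.1, 125.1]
ft_force: [-0.3, 0.5, 0.6]
finger_gap: 25.9
grip_force: 0.0
```

apply_moves:
  rows:
    - [0,0,30,0,0,0]
    - [0,0,10,0,0,0]
    - [0,0,4,0,0,0]
    - [0,0,0,0,0,0]
    - [0,0,0,0,0,0]

```text
time: 4.75
tool_pos: [569.7, -78.2, 28.8]
tcp_rot: [179.9, 0.1, 125.0]
ft_force: [0.1, 0.9, -0.2]
finger_gap: 26.0
grip_force: 0.0
```

```bash
python3 - <<'E'
from h import *
s,p,d,K,T=wrist();print(s['tool_pos'],s['tcp_rot'],s['ft_force'])
cv2.imwrite('pics/w2.png',p[:,:,::-1])
E
```

```text
[569.73412517 -78.18186166  28.810284  ] [1.79908319e+02 1.04557781e-01 1.25018943e+02] [ 0.13620181  0.88306272 -0.1714989 ]
```

View pics/w2.png

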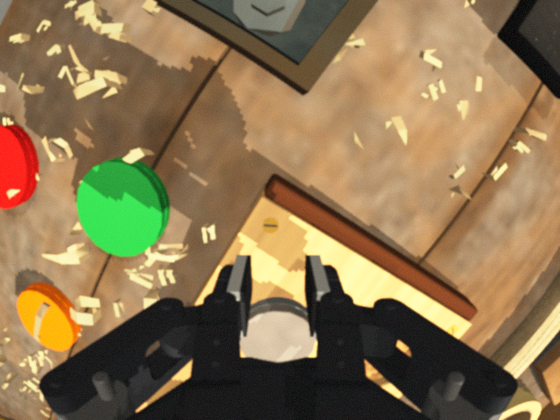

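The fingertips at px (240,260) and (318,260) straddle the axis of the stone at (278,330), so the centring is good. I'll go slightly lower and push.

apply_moves:
  rows:
    - [0,0,3,0,0,0]
    - [-7,0,0,0,0,0]
    - [-7,0,0,0,0,0]
    - [-7,0,0,0,0,0]
    - [-7,0,0,0,0,0]

```text
time: 5.42
tool_pos: [585.0, -101.4, 24.3]
tcp_rot: [-180.0, 0.0, 125.0]
ft_force: [-0.6, 0.4, 0.5]
finger_gap: 26.1
grip_force: 0.2
```

apply_moves:
  rows:
    - [-9,0,0,0,0,0]
    - [-9,0,0,0,0,0]
    - [-9,0,0,0,0,0]
    - [-9,0,0,0,0,0]
    - [-9,0,0,0,0,0]

```text
time: 6.05
tool_pos: [610.8, -138.3, 24.3]
tcp_rot: [-180.0, 0.0, 125.0]
ft_force: [0.2, 0.6, -0.7]
finger_gap: 26.2
grip_force: 0.2
```

apply_moves:
  rows:
    - [-8,0,0,0,0,0]
    - [-8,0,0,0,0,0]
    - [-8,0,0,0,0,0]
    - [-5,0,0,0,0,0]
    - [0,0,0,0,0,0]

```text
time: 6.68
tool_pos: [627.3, -161.8, 24.3]
tcp_rot: [-180.0, 0.0, 125.0]
ft_force: [-0.3, 0.4, -0.3]
finger_gap: 26.1
grip_force: 0.0
```

```bash
python3 - <<'E'
from h import *
s,p,d,K,T=wrist();print(s['tool_pos'],s['tcp_rot'],s['ft_force'])
for c in('top','scene','wrist'):
    if c!='wrist': q=eyes.snapshot(c)[0]
    for n in ('small_stone','small_cell'):
        for r in models.place_of(n,c)[:2]: print(c,n,round(r['confidence'],2),np.round(r['xyz'],1))
    if c=='scene': a=q
cv2.imwrite('pics/w3.png',np.hstack([p[200:420,100:460],cv2.resize(a[170:290,260:410],None,fx=1.83,fy=1.83)[:219+1][:220] if 0 else cv2.resize(a[170:290,260:410],(360,220))])[:,:,::-1])
E
```

```text
[ 627.25980435 -161.80647047   24.26635683] [-1.79999594e+02  5.89148834e-03  1.24991073e+02] [-0.2826109   0.42574637 -0.34935287]
top small_cell 0.9 [ 666.2 -215.    23.1]
scene small_stone 0.7 [ 645.3 -185.1   16.9]
scene small_cell 0.63 [ 661.  -219.5   22. ]
wrist small_stone 0.96 [ 644.1 -182.    25.3]
wrist small_cell 0.89 [ 664.1 -217.6   22.9]
```

View pics/w3.png

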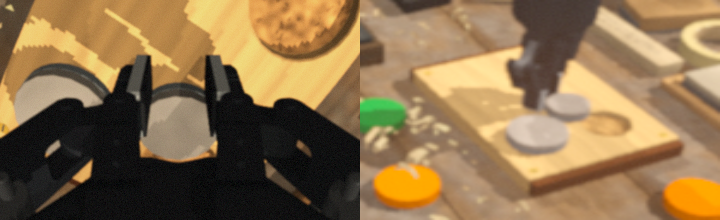

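The stone is cradled and on line, with about 40 mm left. I'll push to the drop.

apply_moves:
  rows:
    - [-7,0,0,0,0,0]
    - [-7,0,0,0,0,0]
    - [-7,0,0,0,0,0]
    - [-7,0,0,0,0,0]
    - [-6,0,0,0,0,0]

```text
time: 7.75
tool_pos: [646.9, -189.8, 24.3]
tcp_rot: [180.0, 0.0, 125.0]
ft_force: [0.8, 0.2, 0.2]
finger_gap: 26.3
grip_force: 0.2
```

apply_moves:
  rows:
    - [-3,0,0,0,0,0]
    - [-2,0,0,0,0,0]
    - [-1,0,0,0,0,0]
    - [0,0,0,0,0,0]
    - [0,0,0,0,0,0]

```text
time: 8.38
tool_pos: [650.0, -194.1, 24.3]
tcp_rot: [-180.0, -0.0, 125.0]
ft_force: [-0.6, 0.7, 0.3]
finger_gap: 25.8
grip_force: 0.0
```

```bash
python3 - <<'E'
from h import *
s,p,d,K,T=wrist();print(s['tool_pos'],s['ft_force'])
for c in('scene','wrist'):
    if c!='wrist': a=eyes.snapshot(c)[0]
    for n in ('small_stone',):
        for r in models.place_of(n,c)[:2]: print(c,n,round(r['confidence'],2),np.round(r['xyz'],1))
cv2.imwrite('pics/w4.png',np.hstack([p[200:420,100:460],cv2.resize(a[170:290,260:410],(360,220))])[:,:,::-1])
E
```

```text
[ 649.99185028 -194.11212479   24.3016524 ] [-0.63875904  0.7258078   0.28913575]
scene small_stone 0.62 [ 665.5 -217.8   10.2]
wrist small_stone 0.62 [ 665.3 -217.1   16.6]
```

View pics/w4.png

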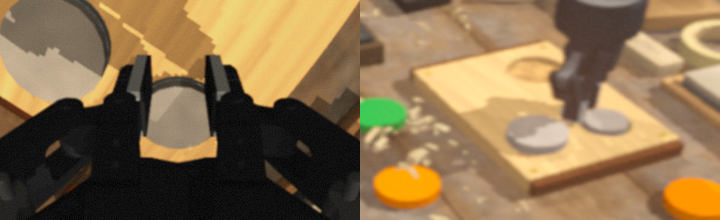

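The small stone has dropped in (network z about 14, centred on the cell). I'll back off, lift, turn and set up behind the large stone.

apply_moves:
  rows:
    - [10,0,0,0,0,0]
    - [10,0,0,0,0,0]
    - [0,0,-30,0,0,0]
    - [0,0,-40,0,0,0]
    - [0,0,-36,0,0,0]

```text
time: 9.2
tool_pos: [638.2, -177.1, 131.6]
tcp_rot: [180.0, -0.0, 125.0]
ft_force: [-0.4, 0.3, 0.3]
finger_gap: 26.1
grip_force: 0.0
```

apply_moves:
  rows:
    - [-8,-34,0,0,0,0]
    - [-8,-34,0,0,0,0]
    - [-9,-34,0,0,0,0]
    - [0,0,0,0,0,0.161]
    - [0,0,0,0,0,0.161]
  fingers: 36

```text
time: 9.82
tool_pos: [568.7, -256.7, 130.3]
tcp_rot: [180.0, -0.0, 106.2]
ft_force: [0.0, -0.2, 0.1]
finger_gap: 35.9
grip_force: 0.0
```

apply_moves:
  rows:
    - [0,0,0,0,0,0.161]
    - [0,0,0,0,0,0.161]
    - [0,0,0,0,0,0.161]
    - [0,0,0,0,0,0.161]
    - [0,0,0,0,0,0.161]

```text
time: 10.45
tool_pos: [569.1, -256.1, 130.2]
tcp_rot: [-180.0, -0.0, 60.2]
ft_force: [0.8, -0.0, -0.0]
finger_gap: 35.6
grip_force: 0.0
```

apply_moves:
  rows:
    - [0,0,0,0,0,0]
    - [0,0,0,0,0,0]
    - [0,0,0,0,0,0]
    - [0,0,0,0,0,0]
    - [0,0,0,0,0,0]

```text
time: 11.08
tool_pos: [569.4, -256.8, 130.2]
tcp_rot: [-180.0, -0.0, 60.5]
ft_force: [0.8, 0.5, -0.1]
finger_gap: 35.7
grip_force: 0.0
```

```bash
python3 - <<'E'
from h import *
s,p,d,K,T=wrist();print(s['tool_pos'],s['tcp_rot'])
for n in('large_stone','small_stone','large_cell','small_cell'):
    for r in models.place_of(n,'wrist')[:3]: print(n,round(r['confidence'],2),np.round(r['xyz'],1))
a=ortho(p,K,T,36,res=1.4);b=ortho(p,K,T,22,res=1.4)
cv2.imwrite('pics/w5.png',np.vstack([a,b])[:,:,::-1])
E
```

```text
[ 569.35625349 -256.84297944  130.24332875] [-1.79993692e+02 -1.81263654e-03  6.04592621e+01]
large_stone 0.9 [ 591.  -211.3   21.1]
large_stone 0.73 [ 384.1 -134.5   -1.2]
large_stone 0.69 [ 679.4 -340.9    4.7]
small_stone 0.7 [ 664.  -212.9   15.1]
```

View pics/w5.png

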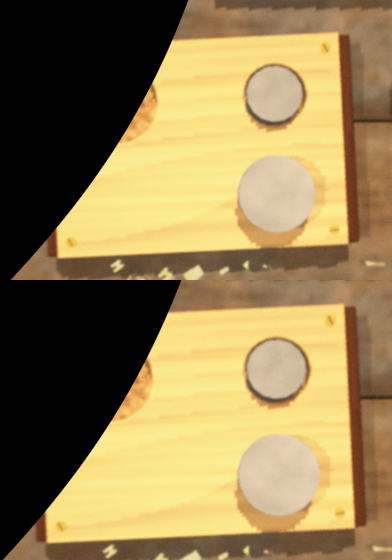

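The small stone lies flat in its recess (upper view (275,95)). The large stone at (276,193) is (592,-217), and tool, stone and large cell are collinear within 0.5 mm. I'll descend and push about 150 mm.

apply_moves:
  rows:
    - [0,0,40,0,0,0]
    - [0,0,40,0,0,0]
    - [0,0,20,0,0,0]
    - [0,0,6,0,0,0]
    - [0,0,0,0,0,0]

```text
time: 11.95
tool_pos: [570.0, -257.2, 25.2]
tcp_rot: [179.9, -0.0, 60.4]
ft_force: [0.3, -0.5, 0.0]
finger_gap: 36.1
grip_force: 0.0
```

apply_moves:
  rows:
    - [7,0,0,0,0,0]
    - [7,0,0,0,0,0]
    - [7,0,0,0,0,0]
    - [7,0,0,0,0,0]
    - [7,0,0,0,0,0]

```text
time: 12.58
tool_pos: [587.0, -226.1, 24.5]
tcp_rot: [180.0, 0.0, 60.4]
ft_force: [-1.2, -1.0, 2.5]
finger_gap: 36.2
grip_force: 1.0
```

apply_moves:
  rows:
    - [9,0,0,0,0,0]
    - [9,0,0,0,0,0]
    - [9,0,0,0,0,0]
    - [9,0,0,0,0,0]
    - [9,0,0,0,0,0]

```text
time: 13.2
tool_pos: [609.1, -186.7, 24.3]
tcp_rot: [-180.0, -0.0, 60.4]
ft_force: [-0.1, -0.8, 1.8]
finger_gap: 35.8
grip_force: 1.0
```

apply_moves:
  rows:
    - [8,0,0,0,0,0]
    - [8,0,0,0,0,0]
    - [6,0,0,0,0,0]
    - [3,0,0,0,0,0]
    - [0,0,0,0,0,0]

```text
time: 13.82
tool_pos: [621.3, -165.2, 24.2]
tcp_rot: [-180.0, -0.0, 60.4]
ft_force: [-0.7, -0.4, 0.6]
finger_gap: 35.7
grip_force: 0.0
```

```bash
python3 - <<'E'
from h import *
s,p,d,K,T=wrist();print(s['tool_pos'],s['tcp_rot'],s['ft_force'])
for c in('scene','wrist'):
    if c!='wrist': a=eyes.snapshot(c)[0]
    for n in ('large_stone','large_cell'):
        for r in models.place_of(n,c)[:4]: print(c,n,round(r['confidence'],2),np.round(r['xyz'],1))
cv2.imwrite('pics/w6.png',np.hstack([p[200:420,100:460],cv2.resize(a[170:290,260:410],(360,220))])[:,:,::-1])
E
```

```text
[ 621.25280613 -165.22571759   24.18410511] [-1.79992104e+02 -1.31955549e-02  6.04476637e+01] [-0.6986699  -0.35621536  0.63097615]
scene large_stone 0.92 [ 460.4 -229.2    0.7]
scene large_stone 0.87 [ 6.791e+02 -3.444e+02  5.000e-01]
scene large_stone 0.58 [ 482.7 -108.1   -1.9]
scene large_stone 0.54 [ 636.2 -136.5   26.5]
scene large_cell 0.89 [ 662.2 -100.2   19.4]
wrist large_stone 0.91 [ 635.2 -136.2   21.4]
wrist large_stone 0.9 [ 387.8 -134.7   -0.5]
wrist large_stone 0.88 [ 483.8 -109.3   -6.8]
wrist large_stone 0.74 [ 459.  -227.8   -1. ]
wrist large_cell 0.72 [658.2 -95.8  21.3]
```

View pics/w6.png

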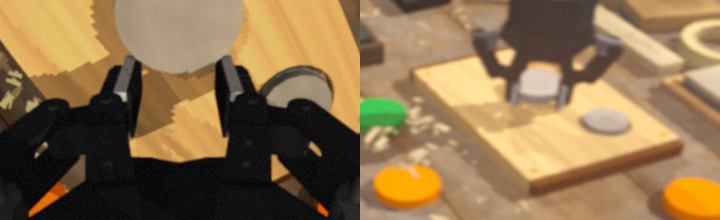

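apply_moves:
  rows:
    - [8,0,0,0,0,0]
    - [8,0,0,0,0,0]
    - [7,0,0,0,0,0]
    - [7,0,0,0,0,0]
    - [6,0,0,0,0,0]

```text
time: 14.75
tool_pos: [639.3, -133.7, 24.4]
tcp_rot: [180.0, 0.0, 60.5]
ft_force: [-0.3, -0.7, 1.2]
finger_gap: 36.1
grip_force: 0.6
```

apply_moves:
  rows:
    - [4,0,0,0,0,0]
    - [3,0,0,0,0,0]
    - [1,0,0,0,0,0]
    - [0,0,0,0,0,0]
    - [0,0,0,0,0,0]

```text
time: 15.38
tool_pos: [642.8, -127.4, 24.3]
tcp_rot: [-180.0, -0.0, 60.4]
ft_force: [0.6, 0.2, -0.6]
finger_gap: 36.1
grip_force: 0.0
```

```bash
python3 - <<'E'
from h import *
s,p,d,K,T=wrist();print(s['tool_pos'],s['ft_force'])
for c in('scene','wrist'):
    if c!='wrist': a=eyes.snapshot(c)[0]
    for r in models.place_of('large_stone',c)[:5]:
        if 560<r['xyz'][0]<675 and r['xyz'][1]>-240: print(c,round(r['confidence'],2),np.round(r['xyz'],1))
cv2.imwrite('pics/w7.png',np.hstack([p[140:360,100:460],cv2.resize(a[170:290,260:410],(360,220))])[:,:,::-1])
E
```

```text
[ 642.83532882 -127.35929771   24.28518736] [ 0.61311695  0.17734167 -0.63401712]
scene 0.77 [ 658.7 -102.    21. ]
wrist 0.79 [657.2 -95.9  17. ]
```

View pics/w7.png

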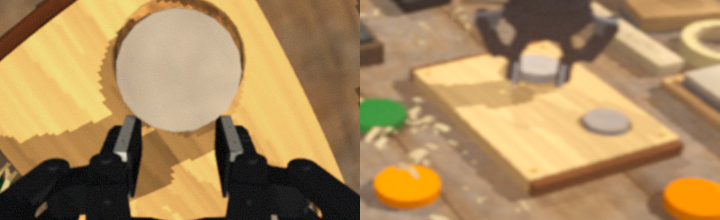

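The recess gap still shows ahead of the stone, at about (180,5) in the left crop, so it hasn't dropped at the trailing rim yet. I'll push a little further.

apply_moves:
  rows:
    - [1,0,0,0,0,0]
    - [1,0,0,0,0,0]
    - [1,0,0,0,0,0]
    - [0,0,0,0,0,0]
    - [0,0,0,0,0,0]

```text
time: 16.2
tool_pos: [644.4, -124.6, 24.3]
tcp_rot: [180.0, -0.0, 60.4]
ft_force: [-1.1, -0.4, -0.4]
finger_gap: 36.2
grip_force: 0.2
```

```bash
python3 - <<'E'
from h import *
s,p,d,K,T=wrist();print(s['tool_pos'],s['ft_force'])
print([np.round(r['xyz'],1) for r in models.place_of('large_stone','wrist') if r['xyz'][0]>560])
# heights from wrist depth (try optical-axis depth along fisheye rays)
v,u=np.mgrid[:420,:560];a=(u-K[0,2])/K[0,0];b=(v-K[1,2])/K[1,1];th=np.hypot(a,b);f=np.tan(th)/np.maximum(th,1e-9)
W=np.stack([a*f*d,b*f*d,d],-1)@T[:3,:3].T+T[:3,3];W[d==0]=np.nan
def plane(cx,cy,r):
    m=np.hypot(W[...,0]-cx,W[...,1]-cy)<r
    Q=W[m];A=np.c_[Q[:,:2]-[cx,cy],np.ones(len(Q))];k=np.linalg.lstsq(A,Q[:,2],rcond=None)[0];print(len(Q),k.round(3),np.median(Q[:,2]))
plane(659.6,-98,20);plane(610,-90,15);plane(665.6,-217.2,14)
E
```

```text
[ 644.39373993 -124.62110021   24.2888484 ] [-1.14980126 -0.40421717 -0.42789501]
[array([660. , -94.3,  14.3]), array([ 6.814e+02, -3.413e+02, -1.000e-01])]
11134 [-1.384 -2.498 52.183] 28.677352756912143
11267 [-3.285 -1.476 72.96 ] 99.07066310542437
387 [ 1.5000e-02 -1.0000e-03  2.7873e+01] 27.836676659304686
```

The large stone's median height is about 28, so it seems to have dropped. I'll back off, lift and verify.

apply_moves:
  rows:
    - [-10,0,0,0,0,0]
    - [-15,0,0,0,0,0]
    - [-15,0,-40,0,0,0]
    - [0,0,-50,0,0,0]
    - [0,0,-40,0,0,0]

```text
time: 16.92
tool_pos: [624.3, -160.9, 156.5]
tcp_rot: [179.9, -0.0, 60.4]
ft_force: [1.5, -0.5, -0.3]
finger_gap: 35.7
grip_force: 0.0
```

apply_moves:
  rows:
    - [0,0,0,0,0,0]
    - [0,0,0,0,0,0]
    - [0,0,0,0,0,0]
    - [0,0,0,0,0,0]
    - [0,0,0,0,0,0]

```text
time: 17.55
tool_pos: [624.3, -159.3, 153.4]
tcp_rot: [-179.9, 0.0, 60.4]
ft_force: [-0.4, 0.5, 0.2]
finger_gap: 35.9
grip_force: 0.0
```

```bash
python3 - <<'E'
from h import *
s,p,d,K,T=wrist();print(s['tool_pos'],s['time'])
v,u=np.mgrid[:420,:560];a=(u-K[0,2])/K[0,0];b=(v-K[1,2])/K[1,1];th=np.hypot(a,b);f=np.tan(th)/np.maximum(th,1e-9)
W=np.stack([a*f*d,b*f*d,d],-1)@T[:3,:3].T+T[:3,3];W[d==0]=np.nan
def plane(cx,cy,r):
    m=(np.hypot(W[...,0]-cx,W[...,1]-cy)<r)&(W[...,2]<45)
    Q=W[m];A=np.c_[Q[:,:2]-[cx,cy],np.ones(len(Q))];k=np.linalg.lstsq(A,Q[:,2],rcond=None)[0];print(len(Q),k.round(3),np.median(Q[:,2]))
plane(659.6,-98,20);plane(610,-90,15);plane(665.6,-217.2,14)
cv2.imwrite('pics/w8.png',ortho(p,K,T,22)[:,:,::-1])
E
```

```text
[ 624.2502195  -159.27202599  153.40574856] 17.55
1860 [1.0000e-03 2.0000e-03 2.7668e+01] 27.675774313149418
949 [-1.0000e-03 -3.0000e-03  2.1747e+01] 21.71742276692771
684 [-6.0000e-03 -1.0000e-03  2.7809e+01] 27.816666784024676
```

View pics/w8.png

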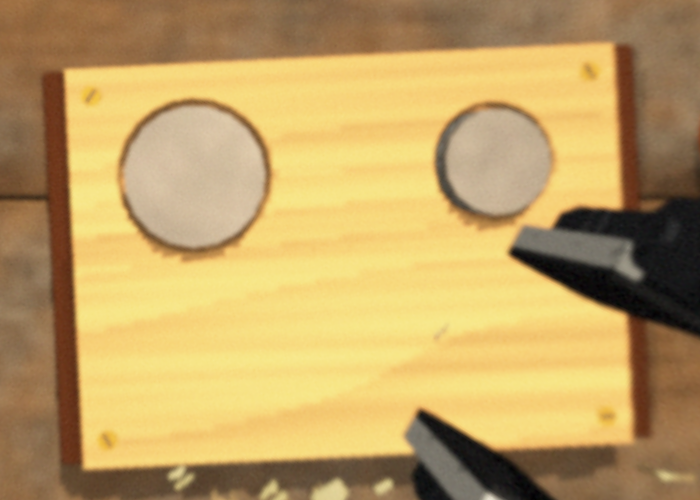

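Both stones lie flat in their own recesses, at px (195,175) and (496,160). Each stands 6 mm proud of the board, with no tilt, and the gripper is clear.

```bash
python3 -c "
from bench import job;print(job.hand_in())"
```

```text
the job is handed in; nothing more can be done
None
```

Both stones are flat in their own recesses, pushed there without lifting; I never moved near the hatchet head or tape measure, and the job was handed in at about 17.6 s.

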